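Release the casting tray from a cam-locked gel caster

ROBOT

A 6-joint arm with a two-finger parallel gripper is mounted at the origin on a cart in front of the work surface, level with it; the furniture and walls round the work are solid. World frame = base frame: x ahead of the robot, y to its left, z up, the work surface at z = 0. Lengths are in m, angles in rad, forces in N, time in s.
With the tool pointing down it reaches from about 0.3 to 0.95 m from the base axis. Payload 3.1 kg.
Tool frame: the origin (TCP) lies on the front face of the gripper's body, between the roots of the fingers; the fingertips stand 73 mm ahead of it and the grasp point (between the pads) lies 54 mm ahead of it; z points along the fingers, y is the line along which they close (so a half turn about z gives the same grasp; the last joint's range is limited). The gripper opens to 85 mm and grips with 20 to 120 N. Pads are 22 mm wide; open, the fingers measure 114 mm over their backs; the gripper's body (76 mm by 85 mm) begins 54 mm behind the grasp point. The pads swing forward as they close: fully open they stand 13 mm farther back than shut.
Start: joints at [-1.244, 0.308, 1.634, -0, 1.2, -0.07], TCP at [0.242, -0.576, 0.304] pointing down, gripper open.
Joint ranges: [-3.06, 3.06], [-0.79, 1.96], [0.05, 2.63], [-1.19, 4.34], [0.05, 2.64], [-2.94, 2.94]. Speed limits (rad/s): [2.79, 2.79, 3.14, 3.14, 3.14, 3.14].

INTERFACE

Orientations are given as a rotation vector (axis times angle).
In Python, from bench import * gives the robot as it stands.
- The arm moves only by the tool arm_command, never from a script. Its argument "moves" is a list of rows, each a list of 3 entries, a list of its own where there are three numbers: the turn, a rotation vector about the tool's x, y, z scaled (see below), then the shift along the tool's x, y, z scaled (see below), then the closure, from 0 (fully open) to 1 (shut). In form: [[[rx, ry, rz], [tx, ty, tz], claw], ...]. A call has 1 to 20 rows; each row shifts and turns the commanded pose from where the row before left it, along the tool's axes as they then stand; what a row does not reach is not made up. The controller multiplies each number of a shift by 3 cm and each number of a turn by 90 degrees. A row lasts 1/8 s, in which the tool goes at most 62.5 mm and 10.7 degrees, less where a joint would pass 70% of its speed; a pose out of reach is approached as far as the arm can. A call with a number of a shift or a turn outside -1 to 1 is refused whole. A call with a gripper value outside its range is refused whole. The fingers move at their own pace and stop on an object; "grip_force" is the grip in N (left out, the last holds). Time passes only in rows, so rows that do not move let the fingers close. It gives the time, the measured TCP pose, the force, the opening and the grip force at its end, in the units of the state.
- sense(): the state, without advancing time (a new reading comes with each control period).
- snapshot(name): name is "scene" or "top"; returns the picture (480x640x3 uint8, red, green, blue); there is no depth.
- calibration(name): a dict with "fx", "fy", "cx", "cy" (pixels), "R" (3x3) and "t" (3): a world point X has camera coordinates R X + t. Camera axes: x right, y down, z forward; pixel columns grow to the right and rows downward; lengths in m; the calibration is good to about 2 mm. A picture is of the moment at which its call begins. calibration takes no time and is no camera call.
- hand_in(): hands the job in; it is judged then, once.
The state is a dict: "t": time; "q": joint angles; "qd": joint speeds; "tau": joint torques, N m; "tool_pos": TCP position; "ee_rot": TCP orientation; "ft_force": force on the tool from outside, world axes, zero at the start; "torque": the same for the moment, N m; "width": opening from 0.0 (shut) to 1.0 (fully open); "gripper_force": force on a finger pad.
Only numpy, scipy, OpenCV 4.12 (cv2) and the standard library are available. Lean on these libraries where they do the work, as an engineer would, in place of code of your own. Each camera call takes 0.05 s, during which the arm holds its last target. There are 200 camera calls.

TASK

The empty casting tray is clamped between the two rubber seals of the gel caster. Pushing with the fingertips, swing the cam lever round to its far stop so that the cam's low point faces the sliding gate, only then push the gate back until it rests against the cam, and finally nudge the tray by one of its side lugs off the fixed wall's seal, so that it lies flat in the caster with a clear gap of at least half a centimetre at each end. Do not lift the tray, and leave the comb, the timer and the bottle where they are.

Things in the scene. Friction and masses are not known exactly. Their poses are not given: they have to be found in the camera images.
- caster: gel caster fixed on the bench: grey base 250 x 140 mm, its top 16 mm up. Origin: centre of its underside, on the bench; x from the white fixed end wall (robot's side) to the cam (far side), y left, z up. Fixed wall 57 mm high, 104 wide, seal face at x = -100. Guide ribs 25 mm high at y = +-52 to 57, x = -99 to 46. Lever stop pins, radius 4, 56 mm high, at x = 45, y = +-45
- gate (a joint): travel (m) of the sliding gate along the caster's +x, away from the tray; 0 = its seal on the tray. While the cam's high point faces it, it moves no more than about 1 mm; with the low point facing it, it comes to rest on the cam at 0.022. About 1.5 N of friction, no spring; it does not follow the cam by itself
- gate_tab (a point): middle of the front (tray-side) face of the push tab on top of the gate, 72 mm above the bench. Tab 46 mm wide (y), 10 thick (x), from 56 to 84 mm above the bench, ribbed in front; the white gate wall below it is 96 mm wide. Axes as the caster's; push it to the caster's +x
- gate_seal (a point): middle of the gate's rubber seal face (tray side), 34 mm above the bench; axes as the caster's
- cam (a joint): angle (rad) of the eccentric cam with its lever. 0 = high point to the gate (locked), lever to the caster's +y; grows clockwise from above: pi/2 = lever to +x (away from the gate), 3.14 = far stop, low point to the gate, lever to -y. It stays where it is left; friction 0.08 N m, about 1 N at the knob
- lever_knob (a point): on the axis of the upright round knob (radius 9 mm, 46 to 72 mm above the bench) at the lever's end, 82 mm from the pivot; the point is 66 mm above the bench. Black lever bar 14 mm wide, 46 to 56 mm above the bench, free space below its outer end
- cam_pivot (a point): vertical turning axis of cam and lever, at the caster's x = 56, y = 0 mm; the point is 51 mm above the bench. The cam is a black disc, radius 24 mm, centred 11 mm off this axis, 18 to 32 mm above the bench
- tray: loose clear tray, 99 mm long (x), 100 wide over its walls, 38 high, 0.14 kg, open-ended, sliding easily (friction 0.3) on the base with 2 mm play between the ribs. Origin: centre of its underside; axes as the caster's; clamped it is at the caster's x = -50, z = 16. Midway outside each side wall is a lug: x = -12 to 12, y = 50 to 70 (and -50 to -70), 44 to 54 mm above the bench
- tray_far_end (a point): middle of the tray's end at the gate, 20 mm above its underside
- tray_near_end (a point): middle of the tray's end at the fixed wall, 20 mm above its underside
- comb: bystander: loose white well comb 104 x 35 mm, 5 mm thick, lying on the bench left of the caster; origin near its centre, on the bench
- timer: bystander: loose white lab timer 62 x 62 x 15 mm lying on the bench left of the caster, beyond the comb; origin under its centre
- bottle: bystander: loose small reagent bottle, 46 mm diameter, 83 mm high, standing right of the caster; origin under its centre
Not all that is in view belongs to the job. Several things have the shape of the tray; the one meant has the colours described above.

How it is judged:
On the way, in this order (a step that is already met when the one before it is completed fails the run):
1. the cam lever is at its far stop, low point to the gate, while the gate is still closed (value of joint cam above 2.95 rad and value of joint gate below 0.008 m), for 0.2 s.
2. the gate is pushed back against the cam (value of joint gate above 0.0185 m and value of joint cam above 2.95 rad), for 0.2 s.
At the end, for the whole second after the job is handed in: The cam lever is at its far stop (within 0.19 rad), the gate is back against the cam (moved at least 18.5 mm), and the tray lies flat and still on the caster's base with at least 4 mm of gap to the fixed wall's seal and to the gate's seal (all of step 2 and x of tray_near_end in the frame of caster above -0.096 m and x of tray_far_end in the frame of gate_seal below -0.004 m and z of tray in the frame of caster below 0.018 m and angle between tray's own z axis and vertical below 0.04 rad and linear speed of tray below 0.01 m/s); the robot touches nothing.
It fails at once if the tray is lifted or tipped (z of tray in the frame of caster above 0.022 m or angle between tray's own z axis and vertical above 0.12 rad).
It fails at once if the comb, the timer or the bottle is moved (distance of any of comb, timer, bottle from where it was at the start of the episode above 0.02 m).
It also fails if it takes over 56 s, if anything falls off the work surface, if the arm or the gripper's body presses on something with over 40 N, if the wrist force passes 120 N, or if a joint passes its speed limit or range.

## Working session

There is one attempt and no reset: what is moved stays moved. The work goes in short steps, Python scripts to look and compute and a tool call to move; the robot and the scene stay as the last step left them, time stands still between calls to the robot, and variables do not carry over. Pictures are saved under pics/ and viewed, at most 10 in all, crops included, and the job is handed in when it is done.

Besides the shell and the picture viewer there is one more tool, called after ">>>" as name(argument=value, ...) on one line, values as JSON. arm_command: Moves the arm, as the interface text tells. Shifts and turns lie within -1 to 1; 1 stands for 3 cm of shift or 90 degrees of turn. Its arguments: {"type":"object","properties":{"moves":{"type":"array"},"grip_force":{"type":"number"}},"required":["moves"]}

```bash
mkdir -p pics
python3 - <<'E'
from bench import *
import cv2
for n in("scene","top"):
    cv2.imwrite(f"pics/{n}0.png",snapshot(n)[:,:,::-1]); c=calibration(n); print(n,c)
s=sense();print(s["t"],s["tool_pos"],s["ee_rot"])
E
```

```text
scene {'fx': 615.6284103992144, 'fy': 615.6284103992144, 'cx': 320.9701574183226, 'cy': 249.226506779841, 'R': array([[-0.7476403 , -0.66408037,  0.00558982],
       [-0.48037459,  0.53496896, -0.69501688],
       [ 0.45855669, -0.52230783, -0.71897169]]), 't': array([0.33340786, 0.35424731, 1.22097934])}
top {'fx': 452.41895842047205, 'fy': 452.41895842047205, 'cx': 313.74582997500295, 'cy': 242.2185532085541, 'R': array([[ 0.01136784, -0.99993225, -0.00250283],
       [-0.98611645, -0.01079602, -0.16570393],
       [ 0.16566568,  0.00435177, -0.98617237]]), 't': array([-0.06680789,  0.55161976,  1.02169824])}
0.1 [ 0.24130804 -0.5758738   0.30275727] [-3.07791688e+00 -6.18766233e-01  4.67620288e-04]
```

View pics/scene0.png

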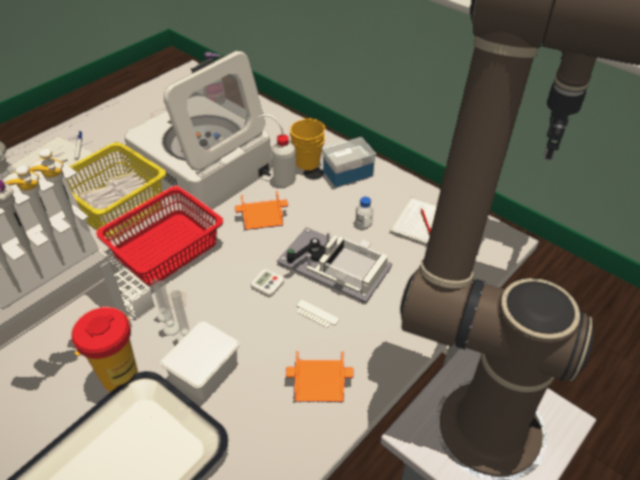

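View pics/top0.png

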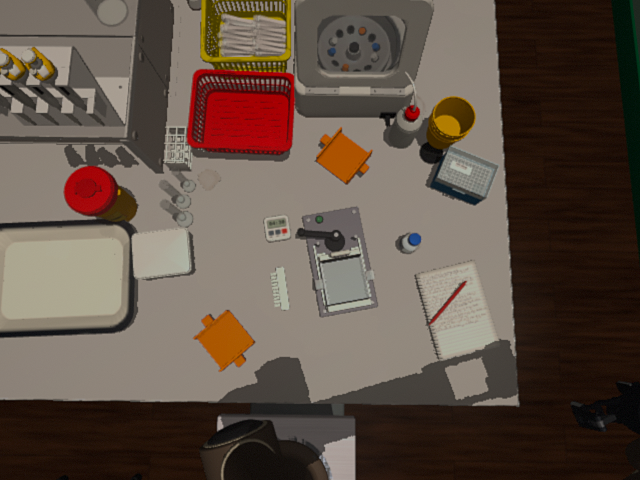

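The scene view shows the caster near (335,262), and the top view shows it near (340,262). Three things are tray-shaped: two orange ones at top (345,155) and (225,340), and the clear one in the caster at (345,282). The clear one, clamped in the caster, fits the description. I'll confirm it in an enlarged crop.

Run:
```python
import cv2
a=cv2.imread("pics/top0.png")[200:325,255:430]
cv2.imwrite("pics/c1.png",cv2.resize(a,None,fx=4.5,fy=4.5,interpolation=cv2.INTER_CUBIC))
```

```text
(no output)
```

View pics/c1.png

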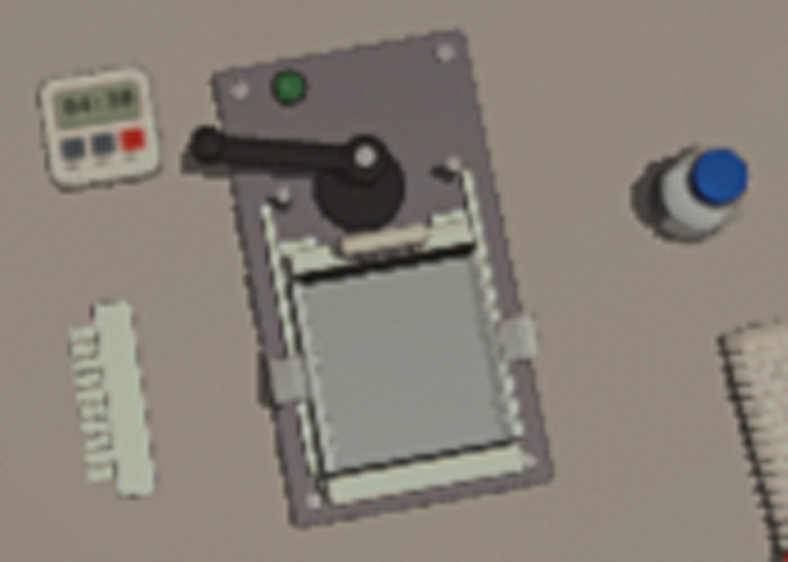

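The crop confirms the clear tray in the caster: lugs at crop (287,382) and (519,339), knob at (207,145), tab at (383,240). The green round thing at (289,87) isn't part of the job. Next I'll fit the caster pose.

```bash
cat > h.py <<'E'
from bench import *
import numpy as np, cv2
from scipy.optimize import least_squares
C=calibration("top")
def ray(u,v,z,c=C):
    d=c["R"].T@np.array([(u-c["cx"])/c["fx"],(v-c["cy"])/c["fy"],1]); o=-c["R"].T@c["t"]
    return o+d*(z-o[2])/d[2]
def crop(u,v,z,k=4.5,o=(255,200)): return ray((u+.5)/k-.5+o[0],(v+.5)/k-.5+o[1],z)
E
python3 - <<'E'
from h import *
m=[((213,75),16,(125,70)),((463,32),16,(125,-70)),((551,478),16,(-125,-70)),((296,525),16,(-125,70)),
((287,382),54,(-50,60)),((519,339),54,(-50,-60)),((283,195),56,(45,45)),((453,163),56,(45,-45))]
W=np.array([crop(*p,z/1e3)[:2] for p,z,_ in m]);L=np.array([q for *_,q in m])/1e3
def f(p):
    c,s=np.cos(p[2]),np.sin(p[2]); return (L@np.array([[c,s],[-s,c]])+p[:2]-W).ravel()
r=least_squares(f,[.6,-.05,.1]);print(r.x,(r.fun*1e3).round(1).reshape(-1,2))
c,s=np.cos(r.x[2]),np.sin(r.x[2]);Ri=np.array([[c,s],[-s,c]])
for n,p,z in[("knob",(207,145),.072),("piv",(366,155),.058),("tab",(383,236),.084),("bottlecap",(719,177),.083),("timer",(100,128),.015),("comb",(118,400),.005),("green",(289,87),.02)]:
    w=crop(*p,z)[:2];print(n,w.round(4),(Ri@(w-r.x[:2])*1e3).round(1))
E
```

```text
[ 0.51355544 -0.12223671  0.19041523] [[ 1.5  1. ]
 [ 2.5 -0.2]
 [-2.1 -2.3]
 [-2.6  1.1]
 [ 0.8 -0.3]
 [ 0.2  0.9]
 [ 0.2 -0. ]
 [-0.6 -0.1]]
knob [ 0.572  -0.0301] [74.8 79.4]
piv [ 0.5702 -0.1124] [57.5 -1.1]
tab [ 0.524  -0.1199] [10.7  0.3]
bottlecap [ 0.5562 -0.29  ] [  10.1 -172.8]
timer [0.5916 0.03  ] [105.5 134.8]
comb [0.4452 0.0176] [-40.6 150.2]
green [ 0.6144 -0.0723] [108.5  30. ]
```

>>> arm_command(moves=[[[0,0,-0.11],[0,0,0],1],[[0,0,-0.11],[0,0,0],1],[[0,0,-0.11],[0,0,0],1],[[0,0,-0.11],[0,0,0],1],[[0,0,-0.11],[0,0,0],1],[[0,0,-0.11],[0,0,0],1],[[0,0,-0.11],[0,0,0],1],[[0,0,-0.11],[0,0,0],1],[[0,0,-0.11],[0,0,0],1],[[0,0,-0.11],[0,0,0],1],[[0,0,-0.11],[0,0,0],1],[[0,0,-0.11],[0,0,0],1],[[0,0,-0.11],[0,0,0],1],[[0,0,-0.11],[0,0,0],1],[[0,0,-0.11],[0,0,0],1],[[0,0,-0.07],[0,0,0],1]])

```text
t: 2.1
tool_pos: [0.2414, -0.5761, 0.3031]
ee_rot: [-0.061, -3.141, -0.002]
ft_force: [-0.7, -0.9, -0.9]
width: -0.001
gripper_force: 0.0
```

```bash
cat >> h.py <<'E'
from scipy.spatial.transform import Rotation as Ro
O=np.array([.51356,-.12224]);Y=.1904
RC=np.array([[np.cos(Y),-np.sin(Y)],[np.sin(Y),np.cos(Y)]])
def cw(p): return O+RC@np.array(p)/1e3
def st(target=None,z=None,yaw=None):
    """state in caster frame; shift (units of 3 cm, tool axes) and turn (units 90deg) to target (caster mm, TCP z m, caster yaw rad)"""
    s=sense();R=Ro.from_rotvec(s["ee_rot"]).as_matrix();p=s["tool_pos"]
    y=np.arctan2(R[1,0],R[0,0])-Y
    print("t %.2f"%s["t"],"caster mm",(RC.T@(p[:2]-O)*1e3).round(1),"z %.4f"%p[2],"yaw %.3f"%((y+np.pi)%(2*np.pi)-np.pi),"tilt",R[:,2].round(3),"F",np.round(s["ft_force"],1),"w",round(s["width"],2),"q",np.round(s["q"],2))
    if target is not None:
        d=np.append(cw(target)-p[:2],z-p[2]); print("shift units",(R.T@d/.03).round(3))
    if yaw is not None: print("turn rz",round(-((yaw-y+np.pi)%(2*np.pi)-np.pi)/(np.pi/2),4))
def P(th,off,r=82): return np.array([56,0])+r*np.array([np.sin(th),np.cos(th)])-off*np.array([np.cos(th),-np.sin(th)])
E
python3 - <<'E'
from h import *
print(P(.23,30));st(P(.23,30),.25,np.pi-.23)
E
```

```text
[45.48416508 86.6799701 ]
t 2.10 caster mm [-353.1 -394.1] z 0.3031 yaw 2.912 tilt [-0.     0.001 -1.   ] F [-0.7 -0.9 -0.9] w -0.0 q [-1.24  0.31  1.63  0.    1.2  -2.78]
shift units [-9.295 18.626  1.791]
turn rz 0.0004
```

>>> arm_command(moves=[[[0,0,0],[-0.489,0.98,0.09],1],[[0,0,0],[-0.489,0.98,0.09],1],[[0,0,0],[-0.489,0.98,0.09],1],[[0,0,0],[-0.489,0.98,0.09],1],[[0,0,0],[-0.489,0.98,0.09],1],[[0,0,0],[-0.489,0.98,0.09],1],[[0,0,0],[-0.489,0.98,0.09],1],[[0,0,0],[-0.489,0.98,0.09],1],[[0,0,0],[-0.489,0.98,0.09],1],[[0,0,0],[-0.489,0.98,0.09],1],[[0,0,0],[-0.489,0.98,0.09],1],[[0,0,0],[-0.489,0.98,0.09],1],[[0,0,0],[-0.489,0.98,0.09],1],[[0,0,0],[-0.489,0.98,0.09],1],[[0,0,0],[-0.489,0.98,0.09],1],[[0,0,0],[-0.489,0.98,0.09],1],[[0,0,0],[-0.489,0.98,0.09],1],[[0,0,0],[-0.489,0.98,0.09],1],[[0,0,0],[-0.489,0.98,0.09],1],[[0,0,0],[0,0,0],1]])

```text
t: 4.6
tool_pos: [0.5443, -0.0287, 0.2519]
ee_rot: [-0.063, -3.14, -0.001]
ft_force: [-0.3, 0.2, 0.2]
width: -0.0
gripper_force: 0.0
```

Run:
```python
from h import *
st(P(.23,30),.131,np.pi-.23)
cv2.imwrite("pics/s1.png",cv2.resize(snapshot("scene")[180:330,220:420,::-1],None,fx=4,fy=4,interpolation=cv2.INTER_CUBIC))
```

```text
t 4.60 caster mm [47.9 86.1] z 0.2519 yaw 2.911 tilt [-0.001  0.    -1.   ] F [-0.3  0.2  0.2] w -0.0 q [-0.13  0.21  1.87  0.    1.06 -1.66]
shift units [0.079 0.    4.031]
turn rz -0.0003
```

View pics/s1.png

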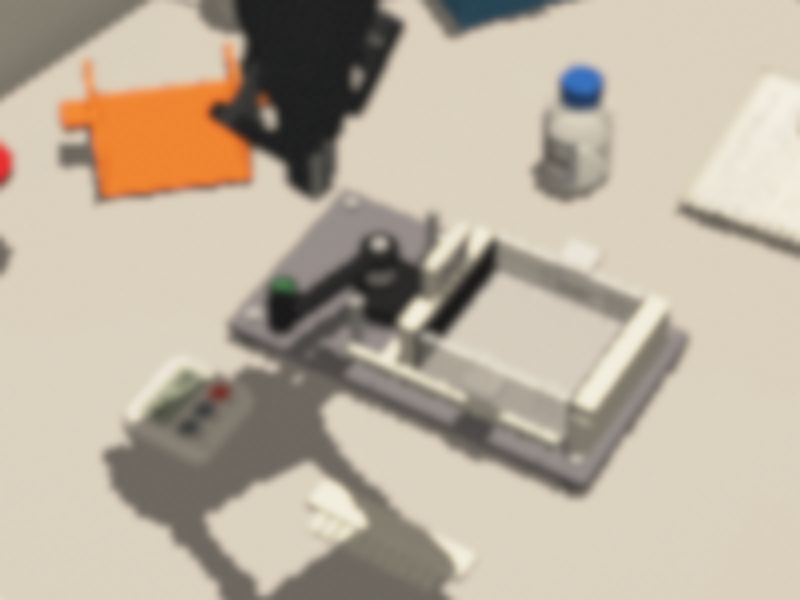

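The scene crop shows a green disc at (285,285), right at the lever's end. I need to tell whether that's the knob or something behind it.

Run:
```python
from h import *
S=calibration("scene")
for n,p,z in[("knobtop",cw([74.8,79.4]),.072),("knobbot",cw([74.8,79.4]),.046),("green16",crop(289,87,.018)[:2],.018),("green72",crop(289,87,.072)[:2],.072),("piv",cw([56,0]),.056),("tip",cw([47.9,86.1]),.179)]:
    x=S["R"]@np.append(p,z)+S["t"];u=S["fx"]*x[0]/x[2]+S["cx"];v=S["fy"]*x[1]/x[2]+S["cy"]
    print(n,(RC.T@(p-O)*1e3).round(),((u-220)*4).round(),((v-180)*4).round())
```

```text
knobtop [75. 79.] 278.0 300.0
knobbot [75. 79.] 280.0 330.0
green16 [109.  30.] 278.0 289.0
green72 [97. 32.] 289.0 237.0
piv [56. -0.] 376.0 248.0
tip [48. 86.] 307.0 192.0
```

The green disc is a low spirit level at caster (109,30), and the scene view happens to line it up behind the knob. The black knob projects to crop (280,300–330), as seen, so the knob estimate holds. I'll descend behind it.

>>> arm_command(moves=[[[0,0,0],[0.08,0,0.8],1],[[0,0,0],[0,0,0.8],1],[[0,0,0],[0,0,0.8],1],[[0,0,0],[0,0,0.8],1],[[0,0,0],[0,0,0.8],1],[[0,0,0],[0,0,0],1],[[0,0,0],[-0.2,0,0],1],[[0,0,0],[-0.2,0,0],1],[[0,0,0],[0,0,0],1]])

```text
t: 5.78
tool_pos: [0.555, -0.031, 0.1338]
ee_rot: [0.067, 3.138, -0.0]
ft_force: [-0.4, 0.6, -0.3]
width: -0.001
gripper_force: 0.0
```

Run:
```python
from h import *
st(P(.23,20),.131,np.pi-.23)
```

```text
t 5.78 caster mm [58.  81.7] z 0.1338 yaw 2.908 tilt [ 0.003 -0.    -1.   ] F [-0.4  0.6 -0.3] w -0.0 q [-0.13  0.4   1.91 -0.    0.83 -1.66]
shift units [0.109 0.065 0.092]
turn rz -0.0022
```

>>> arm_command(moves=[[[0,0,0.1],[-0.436,0.1,0.1],1],[[0,0,0.1],[-0.436,0.08,0],1],[[0,0,0.1],[-0.436,0.07,0],1],[[0,0,0.1],[-0.436,0.07,0],1],[[0,0,0],[0,0,0],1]])

```text
t: 6.4
tool_pos: [0.6064, -0.036, 0.1301]
ee_rot: [1.032, 2.966, 0.0]
ft_force: [-0.6, -0.2, 0.7]
width: -0.001
gripper_force: 0.0
```

Run:
```python
from h import *
th=.23+.628
st(P(th,20),.131,np.pi-th)
```

```text
t 6.40 caster mm [107.5  67.1] z 0.1301 yaw 2.282 tilt [ 0.002 -0.    -1.   ] F [-0.6 -0.2  0.7] w -0.0 q [-0.13  0.49  1.78 -0.    0.87 -1.03]
shift units [ 0.097 -0.029 -0.031]
turn rz -0.0013
```

>>> arm_command(moves=[[[0,0,0.1],[-0.436,0.071,0],1],[[0,0,0.1],[-0.436,0.071,0],1],[[0,0,0.1],[-0.436,0.071,0],1],[[0,0,0.1],[-0.436,0.071,0],1],[[0,0,0.1],[-0.436,0.071,0],1],[[0,0,0.1],[-0.436,0.071,0],1],[[0,0,0.1],[-0.436,0.071,0],1],[[0,0,0.1],[-0.436,0.071,0],1],[[0,0,0.1],[-0.436,0.071,0],1],[[0,0,0.1],[-0.436,0.071,0],1],[[0,0,0.1],[-0.436,0.071,0],1],[[0,0,0.1],[-0.436,0.071,0],1],[[0,0,0.1],[-0.436,0.071,0],1],[[0,0,0],[0,0,0],1]])

```text
t: 8.15
tool_pos: [0.6218, -0.179, 0.1298]
ee_rot: [-3.069, -0.672, 0.0]
ft_force: [-0.7, 0.2, -0.5]
width: 0.0
gripper_force: 0.0
```

Run:
```python
from h import *
th=2.9
st(P(th,20),.131,np.pi-th)
cv2.imwrite("pics/s2.png",cv2.resize(snapshot("scene")[180:330,220:420,::-1],None,fx=4,fy=4,interpolation=cv2.INTER_CUBIC))
```

```text
t 8.15 caster mm [ 95.6 -76.2] z 0.1298 yaw 0.241 tilt [-0.  0. -1.] F [-0.7  0.2 -0.5] w 0.0 q [-0.35  0.55  1.68 -0.    0.91  0.79]
shift units [-0.006 -0.05  -0.041]
turn rz -0.0005
```

View pics/s2.png

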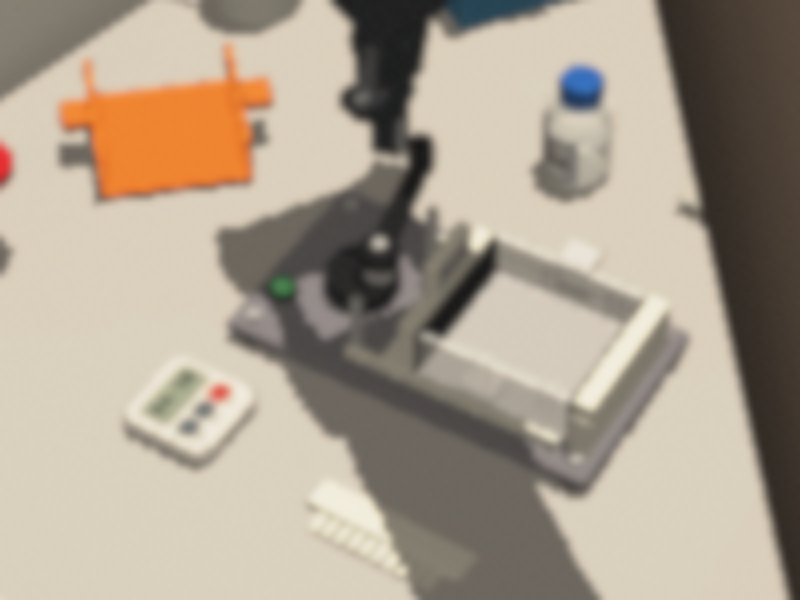

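The knob at (422,148) has followed the fingertips and nearly reached its stop, with the cam's fat side now away from the gate. I'll do the last part gently.

>>> arm_command(moves=[[[0,0,0.1],[-0.436,0.071,0],1],[[0,0,0.04],[-0.18,0.03,0],1],[[0,0,0],[-0.05,0,0],1],[[0,0,0],[0,0,0],1]])

```text
t: 8.7
tool_pos: [0.6056, -0.1886, 0.1299]
ee_rot: [3.124, 0.331, 0.002]
ft_force: [0.8, 0.2, 0.8]
width: -0.001
gripper_force: 0.4
```

Run:
```python
from h import *
th=3.14
st(P(th,20),.131,np.pi-th)
```

```text
t 8.70 caster mm [ 77.8 -82.6] z 0.1299 yaw 0.021 tilt [ 0.001 -0.    -1.   ] F [0.8 0.2 0.8] w -0.0 q [-0.37  0.53  1.71  0.    0.9   0.99]
shift units [-0.057 -0.023 -0.035]
turn rz 0.0121
```

Next, a few more millimetres until the force rises.

>>> arm_command(moves=[[[0,0,0],[-0.06,0,0],1],[[0,0,0],[-0.06,0,0],1],[[0,0,0],[0,0,0],1]])

```text
t: 9.07
tool_pos: [0.6039, -0.1891, 0.1302]
ee_rot: [3.124, 0.326, 0.01]
ft_force: [6.6, 1.3, -2.8]
width: -0.003
gripper_force: 3.3
```

Run:
```python
from h import *
st()
```

```text
t 9.07 caster mm [ 76.  -82.8] z 0.1302 yaw 0.018 tilt [ 0.006 -0.    -1.   ] F [ 6.6  1.3 -2.8] w -0.0 q [-0.37  0.52  1.72  0.    0.89  0.99]
```

>>> arm_command(moves=[[[0,0,0],[0.4,0,0],1],[[0,0,0],[0.1,0,-0.6],1],[[0,0,0],[0,0,-1],1],[[0,0,0],[-0.7,-0.55,0],1],[[0,0,0],[-0.7,-0.55,0],1],[[0,0,0],[-0.7,-0.55,0],1],[[0,0,0],[-0.7,-0.55,0],1],[[0,0,0],[-0.7,-0.55,0],1],[[0,0,0],[0,0,0],1]])

```text
t: 10.2
tool_pos: [0.4947, -0.1267, 0.178]
ee_rot: [-3.124, -0.328, 0.003]
ft_force: [-0.2, 0.1, -0.9]
width: 0.002
gripper_force: 0.0
```

Run:
```python
from h import *
st([-18,0],.136,0)
cv2.imwrite("pics/t2.png",cv2.resize(snapshot("top")[200:325,255:430,::-1],None,fx=4.5,fy=4.5,interpolation=cv2.INTER_CUBIC))
```

```text
t 10.20 caster mm [-19.3  -0.8] z 0.1780 yaw 0.019 tilt [-0.002  0.    -1.   ] F [-0.2  0.1 -0.9] w 0.0 q [-0.34  0.26  1.99 -0.    0.9   1.03]
shift units [ 0.048 -0.025  1.401]
turn rz 0.0119
```

View pics/t2.png

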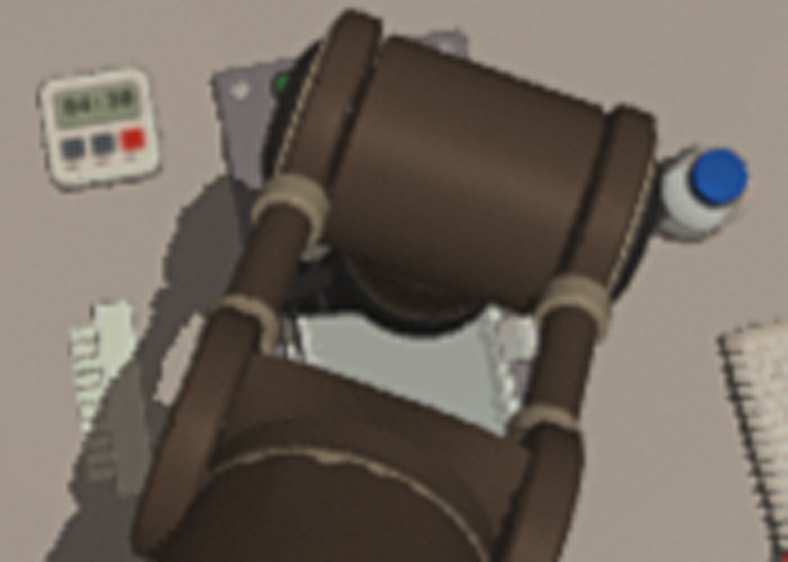

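The arm hides the caster in this top view, but the timer and bottle are unmoved. I'll descend in front of the tab and push it back in steps.

>>> arm_command(moves=[[[0,0,0.012],[0,0,0.7],1],[[0,0,0],[0,0,0.7],1],[[0,0,0],[0,0,0],1],[[0,0,0],[0.2,0,0],1],[[0,0,0],[0.2,0,0],1],[[0,0,0],[0.2,0,0],1],[[0,0,0],[0.2,0,0],1],[[0,0,0],[0.2,0,0],1],[[0,0,0],[0,0,0],1]])

```text
t: 11.38
tool_pos: [0.5267, -0.1216, 0.1357]
ee_rot: [3.127, 0.297, 0.002]
ft_force: [0.4, 0.3, -1.1]
width: -0.002
gripper_force: 0.0
```

Run:
```python
from h import *
st([16.5,0],.136,0)
```

```text
t 11.38 caster mm [13.1 -1.9] z 0.1357 yaw -0.001 tilt [ 0.001  0.    -1.   ] F [ 0.4  0.3 -1.1] w -0.0 q [-0.31  0.37  1.94  0.    0.83  1.07]
shift units [ 0.115 -0.062 -0.011]
turn rz -0.0006
```

>>> arm_command(moves=[[[0,0,0],[0.1,0,0],1],[[0,0,0],[0.05,0,0],1],[[0,0,0],[0.04,0,0],1],[[0,0,0],[0,0,0],1]])

```text
t: 11.88
tool_pos: [0.5299, -0.1209, 0.1354]
ee_rot: [-3.127, -0.298, 0.007]
ft_force: [-5.9, -2.6, 3.9]
width: 0.001
gripper_force: 3.0
```

Run:
```python
from h import *
st()
```

```text
t 11.88 caster mm [16.3 -1.7] z 0.1354 yaw -0.000 tilt [-0.004  0.    -1.   ] F [-5.9 -2.6  3.9] w 0.0 q [-0.3   0.38  1.93 -0.    0.84  1.08]
```

The gate stopped at x ≈ 16.3 mm, and I expected 16.5. Next I'll go behind the right lug.

>>> arm_command(moves=[[[0,0,0],[-0.4,0,0],1],[[0,0,0],[0,0,-0.7],1],[[0,0,0],[0,0,-0.6],1],[[0,0,0],[-0.76,0.57,0],1],[[0,0,0],[-0.76,0.57,0],1],[[0,0,0],[-0.76,0.57,0],1],[[0,0,0],[-0.76,0.57,0],1],[[0,0,0],[0,0,0],1],[[0,0,0],[0,0,0],1]])

```text
t: 13.0
tool_pos: [0.4437, -0.2073, 0.1751]
ee_rot: [3.127, 0.296, 0.003]
ft_force: [0.8, 0.4, -0.1]
width: 0.004
gripper_force: 0.0
```

Run:
```python
from h import *
st([-85,-70],.118,0)
cv2.imwrite("pics/s3.png",cv2.resize(snapshot("scene")[180:330,220:420,::-1],None,fx=4,fy=4,interpolation=cv2.INTER_CUBIC))
```

```text
t 13.00 caster mm [-84.7 -70.3] z 0.1751 yaw -0.002 tilt [ 0.002 -0.    -1.   ] F [ 0.8  0.4 -0.1] w 0.0 q [-0.53  0.22  2.04  0.    0.88  0.86]
shift units [-0.014 -0.011  1.905]
turn rz -0.001
```

View pics/s3.png

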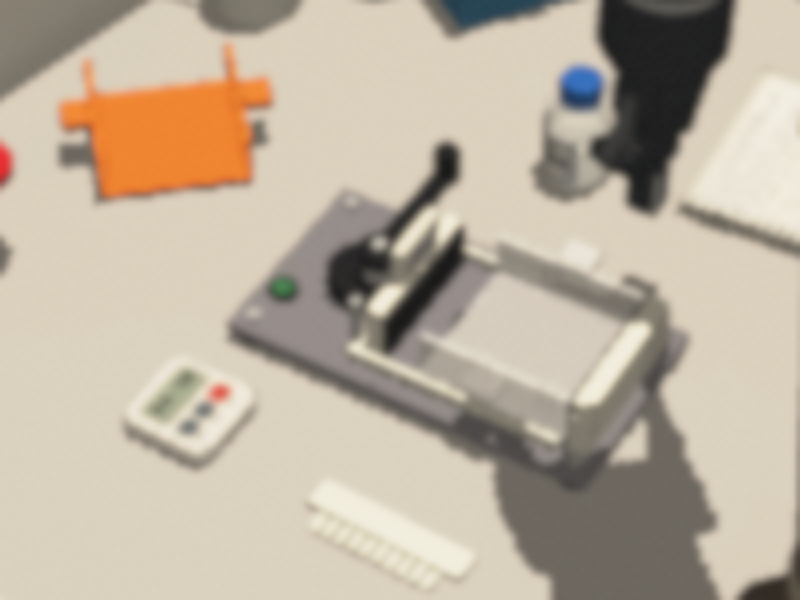

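The lever knob is at its stop (447,155), and the gate is back on the cam with an open gap to the tray at (450,300). The tray is still on the fixed wall. I'll descend and nudge the lug.

>>> arm_command(moves=[[[0,0,0],[0,0,0.95],1],[[0,0,0],[0,0,0.95],1],[[0,0,0],[0,0,0],1],[[0,0,0],[0.2,0,0],1],[[0,0,0],[0.15,0,0],1],[[0,0,0],[0.12,0,0],1],[[0,0,0],[0.1,0,0],1],[[0,0,0],[0.1,0,0],1],[[0,0,0],[0.07,0,0],1],[[0,0,0],[0,0,0],1]])

```text
t: 14.3
tool_pos: [0.4649, -0.2031, 0.1175]
ee_rot: [-3.127, -0.297, -0.0]
ft_force: [-0.9, -0.8, 0.3]
width: -0.001
gripper_force: 0.3
```

Run:
```python
from h import *
st([-62,-70],.118,0)
```

```text
t 14.30 caster mm [-63.1 -70.1] z 0.1175 yaw -0.001 tilt [ 0.  0. -1.] F [-0.9 -0.8  0.3] w -0.0 q [-0.5   0.35  2.02  0.    0.77  0.88]
shift units [ 0.037 -0.005 -0.018]
turn rz -0.0007
```

Tray pushed about 10 mm. I'll back off, lift, move clear towards the robot's right, and look.

>>> arm_command(moves=[[[0,0,0],[0.04,0,0],1],[[0,0,0],[0,0,0],1],[[0,0,0],[-0.4,0,0],1],[[0,0,0],[-0.2,0,-0.6],1],[[0,0,0],[0,0,-1],1],[[0,0,0],[0,0,-1],1],[[0,0,0],[-0.5,1,-1],1],[[0,0,0],[-0.5,1,-1],1],[[0,0,0],[-0.5,1,0],1],[[0,0,0],[-0.5,1,0],1],[[0,0,0],[-0.5,1,0],1],[[0,0,0],[-0.5,1,0],1],[[0,0,0],[0,1,0],1],[[0,0,0],[0,1,0],1],[[0,0,0],[0,1,0],1],[[0,0,0],[0,0,0],1]])

```text
t: 16.3
tool_pos: [0.4103, -0.4901, 0.2554]
ee_rot: [3.127, 0.294, 0.001]
ft_force: [-0.3, -0.2, 0.1]
width: -0.001
gripper_force: 0.0
```

Run:
```python
from h import *
st()
a=snapshot("top")[200:325,255:430,::-1]
cv2.imwrite("pics/t3.png",cv2.resize(a,None,fx=4.5,fy=4.5,interpolation=cv2.INTER_CUBIC))
```

```text
t 16.30 caster mm [-171.  -341.7] z 0.2554 yaw -0.003 tilt [ 0.001 -0.001 -1.   ] F [-0.3 -0.2  0.1] w -0.0 q [-0.94  0.38  1.64 -0.    1.12  0.44]
```

View pics/t3.png

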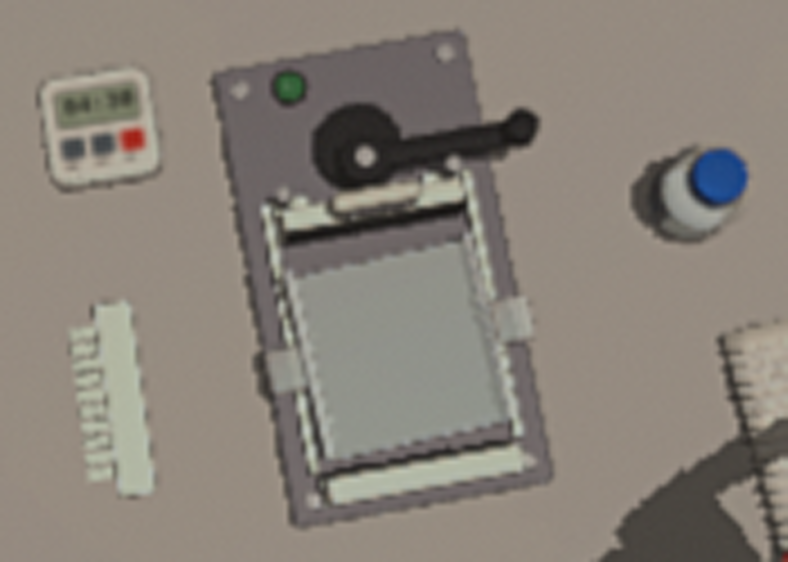

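The tray now has a gap at both ends: near (430,440) at the fixed wall and near (375,250) at the gate. The lugs are at (286,370) and (515,319), and the knob is at (521,125). I'll measure these.

Run:
```python
from h import *
f=lambda u,v,z:(RC.T@(crop(u,v,z)[:2]-O)*1e3).round(1)
print("lugs",f(286,370,.054),f(515,319,.054),"knob",f(521,125,.072),"tab",f(375,196,.084),"was",f(383,236,.084))
print("tray floor ends",f(330,462,.018),f(508,428,.018),f(290,276,.018),f(462,242,.018))
```

```text
lugs [-44.7  59.8] [-39.9 -60.9] knob [ 56.2 -81.3] tab [31.4  0.4] was [10.7  0.3]
tray floor ends [-93.6  45. ] [-92.9 -50.7] [ 7.1 47.9] [  8.7 -46.1]
```

```bash
python3 -c "
from bench import *
print(hand_in())"
```

```text
the job is handed in; nothing more can be done
None
```

The job is handed in: the lever is at its far stop, the gate is back against the cam, and the tray lies in the caster with gaps of about 7 mm at the fixed wall and 13 mm at the gate. The gaps come from the last picture, and the hand-in gave no verdict.

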